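# Pop the touch-top bin and sweep the used coffee capsules in

### The arm

A 6-joint arm with a two-finger parallel gripper is mounted at the origin on the work surface. World frame = base frame: x ahead of the robot, y to its left, z up, the work surface at z = 0. Lengths are in m, angles in degrees, forces in N, time in s.
With the tool pointing down it reaches from about 0.375 to 0.9 m from the base axis. Payload 3.1 kg.
Tool frame: the origin (TCP) lies on the centre line of the jaws, within the pads' length; the fingertips stand 17 mm ahead of it and the grasp point (between the pads) lies 2 mm behind it; z points along the fingers, y is the line along which they close (so a half turn about z gives the same grasp; the last joint's range is limited). The gripper opens to 87 mm and grips with 3 to 60 N. Pads are 19 mm wide; open, the fingers measure 117 mm over their backs; the gripper's body (75 mm by 190 mm) begins 51 mm behind the grasp point.
Start: joints at [-76.519, 30.224, 82.088, -0, 67.689, -10.227], TCP at [0.251, -0.572, 0.24] pointing down, gripper open.
Joint ranges: [-176.69, 176.69], [-43.24, 126.21], [12.49, 139.97], [-82, 262], [0, 151.66], [-163.58, 163.58]. Speed limits (degrees/s): [159.86, 159.86, 180, 180, 180, 180].

### API

Orientations are given as a 3x3 rotation matrix whose columns are the frame's x, y, z axes.
In Python, from rig import bot, imaging, finder gives the robot as it stands. The module is installed in compiled form; this text tells all that it offers.
- The arm moves only by the tool play_rows, never from a script. Its argument "motion" is a list that holds one entry, the list of rows, each a list of 6 numbers: the shift along the tool's x, y, z in m, then the turn, a rotation vector about the tool's x, y, z in degrees. In form: [[[dx, dy, dz, wx, wy, wz], ...]]. A call has 1 to 8 rows; each row is the pose to reach, as a shift and turn from the pose commanded when the call began, along the tool's axes at that moment; what a row does not reach only later rows make up. A row lasts 1/12 s, in which the tool goes at most 41.7 mm and 7.16 degrees, less where a joint would pass 70% of its speed; a pose out of reach is approached as far as the arm can. A call with a gripper value outside its range is refused whole. "fingers" is the finger opening in m, from 0 to 0.087, set as the call begins (left out, the last holds). The fingers move at their own pace and stop on an object; the grip force is fixed at half the most. Time passes only in rows, so rows that repeat a pose let the fingers close. It gives the time, the measured TCP pose, the force, the opening and the grip force at its end, in the units of the state.
- bot.read_state(): the state, without advancing time (a new reading comes with each control period).
- imaging.capture(name): name is "scene" or "top"; returns a dict with "frame" (420x560x3 uint8, red, green, blue), "camera_matrix" (3x3 intrinsics, pixels), "R" (3x3) and "t" (3): a world point X has camera coordinates R X + t. Camera axes: x right, y down, z forward; pixel columns grow to the right and rows downward; lengths in m; the calibration is good to about 2 mm. A picture is of the moment at which its call begins. There is no depth.
- bot.hand_in(): hands the job in; it is judged then, once.
Trained networks look in the newest picture that a camera, given by its name, has taken for a name from the list of things; names that differ only in an ending like _2 or _b are one class to them, and where a whole thing is asked for, a point or a joint stands for the part that bears it (a point fixed in the world has none). Each returns a list of dicts, best first, with "confidence" (0 to 1); they miss things now and then, are a little off and sometimes report something else, mostly with a low value. They report only what shows in the picture. A call takes as long as a camera call. They do not tell look-alikes from the thing itself.
- finder.recognise(camera, name): "at" ([x, y, z] in m, in world coordinates, good to about 4 mm: the middle of the surface that is visible of it).
- finder.outline_of(camera, name): "pixels" (420x560 bool, what is visible of it).
The state is a dict: "time_s": time; "joint_positions": joint angles; "qvel": joint speeds; "tau": joint torques, N m; "position": TCP position; "tcp_rot": TCP orientation; "force": force on the tool from outside, world axes, zero at the start; "moment": the same for the moment, N m; "opening": opening from 0.0 (shut) to 1.0 (fully open); "grasp_force": force on a finger pad.
Only numpy, scipy, OpenCV 4.12 (cv2) and the standard library are available. Lean on these libraries where they do the work, as an engineer would, in place of code of your own. Each camera call takes 0.05 s, during which the arm holds its last target. There are 200 camera calls.

### The job

Press down on the touch spot of the closed lid of the waste bin that hangs on the front edge of the worktop, so that its catch lets go and the lid springs up. Then push the two used coffee capsules across the worktop and over its edge into the open bin, without gripping or lifting them. Leave the mug, the spice jar and the soap bottle where they stand, and leave the lid standing open.

Things in the scene. Friction and masses are not known exactly. Their poses are not given: they have to be found in the camera images.
- bin: Black plastic waste bin with a steel rim band, 180 (x) x 240 (y) x 140 mm high, walls 4 mm. It hangs outside the worktop, square to its front edge, near wall 4 to 8 mm beyond the edge; fixed, its place along the edge varies. Origin: centre of its underside; x away from the robot, z up.
- worktop_edge (a point): A point on the worktop's front edge, the far one seen from the robot: the straight line x = 0.56, parallel to y, on which the bin hangs. The worktop's tiled top is at z = 0, 35 mm thick.
- bin_mouth (a point): Centre of the bin's mouth at rim height, 45 mm below the worktop's top. The mouth is 172 mm (x) by 232 mm (y), covered while the lid is closed. A grey catch housing, 60 mm wide, juts 14 mm into it at the middle of the near wall; its sloping top sheds what falls on it. A sprung buffer pin, 8 mm thick, stands in each near corner.
- lid (a joint): Angle of the lid, hinged along the bin's far side. 0: closed, level, locked by the catch. Pushing the touch spot about 3 mm down (about 4 N; hard stop at 4.5 mm, -0.033 rad) frees it; it then follows the finger up (4 N at first, soon 1 N) and, when the finger is out of its way, swings to 1.45 rad, nearly upright, in about 1 s, and stays. Once sprung it does not catch again.
- lid_hinge (a point): Middle of the lid's hinge line (parallel to y), 84 mm beyond the bin's centre and 35 mm below the worktop's top. The lid is a flat black plate, 180 mm (x) by 242 mm (y), 8 mm thick; open, it stands about 140 mm above the worktop's top here.
- lid_spot (a point): Centre of the round steel touch spot (34 mm across) on the lid's top face, 40 mm from its near edge, at mid-width; while the lid is closed, 31 mm below the worktop's top. It moves with the lid.
- capsule_copper: Used coffee capsule of copper-coloured metal, 12 to 24 g, 28.5 mm high, standing on its flat rim flange of 37 mm diameter and tapering to 24 mm at the shoulder. Origin: centre of its underside; z up as it stands.
- capsule_green: The same capsule in green.
- mug: Blue ceramic mug, 80 mm across, 95 mm high, handle at its own +y; bystander. Origin: centre of its underside.
- spice_jar: Amber glass spice jar with a red cap, 48 mm across, 105 mm high; bystander. Origin: centre of its underside.
- soap: Orange dish-soap bottle with a white cap, 60 mm across, 170 mm high; bystander. Origin: centre of its underside.
Not all that is in view belongs to the job. Several things have the shape of the capsule_green; the one meant has the colours described above.

How it is judged:
By the outcome, as a careful person would: the job done as asked, in the order asked, and still so for the second after the job is handed in, with the robot touching nothing.
It also fails if it takes over 54 s, if anything falls off the work surface, if the arm or the gripper's body presses on something with over 40 N, if the wrist force passes 120 N, or if a joint passes its speed limit or range.

## Working session

There is one attempt and no reset: what is moved stays moved. The work goes in short steps, Python scripts to look and compute and a tool call to move; the robot and the scene stay as the last step left them, time stands still between calls to the robot, and variables do not carry over. Pictures are saved under pics/ and viewed, at most 10 in all, crops included, and the job is handed in when it is done.

Besides the shell and the picture viewer there is one more tool, called in YAML: its name, and indented under it one key for each argument. play_rows: Moves the arm, as the interface text tells. Its arguments: {"type":"object","properties":{"motion":{"type":"array"},"fingers":{"type":"number"}},"required":["motion"]}

```bash
mkdir -p pics
cat > h.py <<'E'
import numpy as np, cv2
from rig import bot, imaging, finder
def cap(n,f=None):
    c=imaging.capture(n)
    if f: cv2.imwrite('pics/'+f,c['frame'][:,:,::-1])
    return c
def ray(c,u,v,z):
    K,R,t=map(np.array,(c['camera_matrix'],c['R'],c['t'])); o=-R.T@t.ravel()
    d=R.T@np.linalg.inv(K)@np.array([u,v,1.]); return o+d*(z-o[2])/d[2]
def proj(c,X):
    p=np.array(c['camera_matrix'])@(np.array(c['R'])@np.array(X)+np.array(c['t']).ravel()); return p[:2]/p[2]
E
python3 - <<'E'
from h import *
for n in('top','scene'):
    c=cap(n,n+'0.png'); print(n,-np.array(c['R']).T@np.array(c['t']).ravel())
    for k in['capsule_copper','capsule_green','lid_spot','bin','lid','mug','spice_jar','soap']:
        print(k,[(np.round(d['at'],3).tolist(),round(d['confidence'],2),proj(c,d['at']).round().tolist()) for d in finder.recognise(n,k)])
s=bot.read_state();print(s['time_s'],s['position'],np.round(s['tcp_rot'],3))
E
```

```text
top [ 0.49496043 -0.08116042  1.03461007]
capsule_copper [([0.656, 0.068, -0.029], 0.66, [229.0, 167.0]), ([0.467, -0.086, 0.012], 0.56, [288.0, 241.0])]
capsule_green [([0.495, 0.168, 0.014], 0.59, [185.0, 229.0]), ([0.486, 0.08, 0.016], 0.46, [220.0, 233.0])]
lid_spot [([0.656, 0.068, -0.031], 0.61, [229.0, 166.0])]
bin [([0.656, 0.065, -0.026], 0.97, [230.0, 166.0])]
lid [([0.657, 0.07, -0.027], 0.57, [228.0, 166.0])]
mug [([0.464, -0.336, 0.037], 0.64, [394.0, 244.0])]
spice_jar [([0.466, -0.086, 0.012], 0.5, [288.0, 242.0])]
soap [([0.366, -0.466, 0.113], 0.79, [463.0, 291.0])]
scene [ 0.89956888 -0.46549216  0.80582575]
capsule_copper [([0.46, -0.33, 0.055], 0.56, [179.0, 228.0]), ([0.476, -0.096, 0.019], 0.44, [262.0, 179.0])]
capsule_green [([0.5, 0.165, 0.014], 0.48, [337.0, 128.0])]
lid_spot [([0.657, 0.054, -0.029], 0.62, [354.0, 195.0])]
bin [([0.669, 0.026, -0.028], 0.78, [351.0, 205.0])]
lid [([0.66, 0.055, -0.024], 0.69, [356.0, 195.0])]
mug [([0.459, -0.331, 0.056], 0.74, [178.0, 227.0])]
spice_jar [([0.434, 0.353, 0.07], 0.81, [364.0, 67.0])]
soap [([0.377, -0.48, 0.103], 0.77, [89.0, 239.0])]
0.9 [ 0.25131826 -0.57222663  0.23956465] [[ 0.916  0.402  0.   ]
 [ 0.402 -0.916 -0.   ]
 [ 0.     0.    -1.   ]]
```

View pics/top0.png

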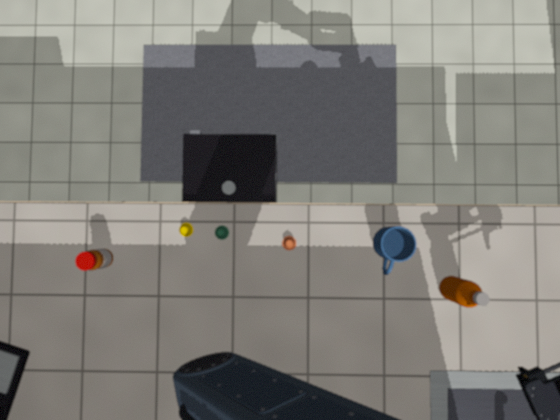

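View pics/scene0.png

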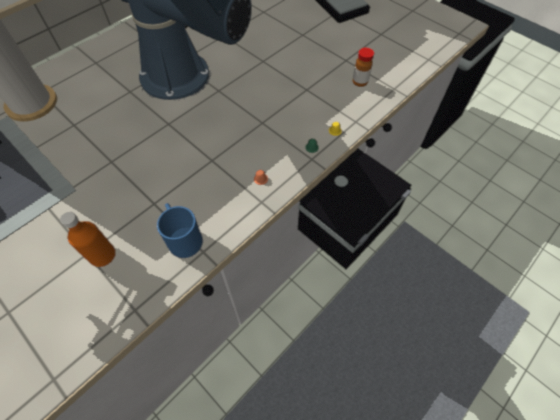

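The top view shows the closed lid at about (183–277, 134–202) with its spot at (229,188). The copper capsule is at (289,242), the dark green one at (222,232) and a yellow look-alike at (185,230). The scene view agrees: copper (261,177), green (312,145), yellow (335,127), spot (341,181). The mug, jar and soap stand well clear of the push paths.

Run:
```python
from h import *
P={'top':{'cop':(289,242),'grn':(222,232),'yel':(185,230)},'scene':{'cop':(261,177),'grn':(312,145),'yel':(335,127)}}
Sp={'top':(229,188),'scene':(341,181)}
for n in P:
    c=cap(n); hsv=cv2.cvtColor(c['frame'],cv2.COLOR_RGB2HSV)
    for k,(u,v) in P[n].items():
        w=hsv[v-13:v+14,u-13:u+14]
        m=((w[...,1]>110)).astype(np.uint8); q,l,s,ce=cv2.connectedComponentsWithStats(m)
        j=1+np.argmax(s[1:,4]); p=ce[j]+[u-13,v-13]
        print(n,k,s[j].tolist(),p.round(1),ray(c,*p,.012).round(4),hsv[v,u])
    u,v=Sp[n]; g=c['frame'][v-12:v+13,u-12:u+13].mean(2); m=(g>90).astype(np.uint8)
    q,l,s,ce=cv2.connectedComponentsWithStats(m); j=1+np.argmax(s[1:,4]); p=ce[j]+[u-12,v-12]
    print(n,'spot',s[j].tolist(),ray(c,*p,-.031).round(4))
    if n=='top':
        print('lid corners',[ray(c,*p,-.031).round(3).tolist() for p in((183,134),(277,134),(183,202),(277,202))], 'edge',ray(c,400,204,0).round(3))
```

```text
top cop [7, 7, 13, 14, 137] [288.7 242.8] [ 0.4635 -0.0871  0.012 ] [ 11 148 203]
top grn [8, 8, 11, 11, 90] [221.5 232.1] [0.488  0.0776 0.012 ] [ 76 119  79]
top yel [8, 5, 13, 15, 160] [186.  229.2] [0.4943 0.1652 0.012 ] [ 27 255 212]
top spot [6, 5, 12, 13, 123] [ 0.6029  0.0687 -0.031 ]
lid corners [[0.74, 0.188, -0.031], [0.741, -0.055, -0.031], [0.564, 0.185, -0.031], [0.566, -0.057, -0.031]] edge [ 0.561 -0.361  0.   ]
scene cop [6, 6, 14, 14, 141] [260.2 177.2] [ 0.4665 -0.0922  0.012 ] [  9 153 127]
scene grn [8, 8, 10, 11, 51] [311.5 145.6] [0.4903 0.0735 0.012 ] [ 72 110  67]
scene yel [7, 8, 13, 14, 134] [335. 129.] [0.4975 0.1613 0.012 ] [ 25 202 165]
scene spot [7, 8, 11, 9, 75] [ 0.6029  0.0672 -0.031 ]
```

play_rows:
  motion:
    - [[0.02,-0.015,0,0,0,3],[0.05,-0.038,0,0,0,7],[0.08,-0.061,0,0,0,12],[0.11,-0.084,0,0,0,17],[0.14,-0.107,0,0,0,21],[0.17,-0.13,0,0,0,23.7],[0.2,-0.153,0,0,0,23.7],[0.23,-0.176,0,0,0,23.7]]
  fingers: 0

```text
time_s: 1.67
position: [0.3918, -0.317, 0.2398]
tcp_rot: [[1.0, -0.0, 0.0], [-0.0, -1.0, -0.0], [0.0, 0.0, -1.0]]
force: [0.4, -0.8, -0.0]
opening: 0.474
grasp_force: 0.0
```

play_rows:
  motion:
    - [[0.019,-0.034,0,0,0,0],[0.038,-0.069,0,0,0,0],[0.057,-0.103,0,0,0,0],[0.076,-0.138,0,0,0,0],[0.095,-0.172,0,0,0,0],[0.114,-0.207,0,0,0,0],[0.133,-0.241,0,0,0,0],[0.152,-0.276,0,0,0,0]]

```text
time_s: 2.33
position: [0.5439, -0.0408, 0.2398]
tcp_rot: [[1.0, 0.0, 0.001], [0.0, -1.0, -0.0], [0.001, 0.0, -1.0]]
force: [0.3, -0.4, 0.2]
opening: 0.008
grasp_force: 0.0
```

play_rows:
  motion:
    - [[0.019,-0.034,0.02,0,0,0],[0.038,-0.069,0.04,0,0,0],[0.054,-0.098,0.07,0,0,0],[0.059,-0.108,0.11,0,0,0],[0.059,-0.108,0.15,0,0,0],[0.059,-0.108,0.18,0,0,0],[0.059,-0.108,0.2,0,0,0],[0.059,-0.108,0.205,0,0,0]]

```text
time_s: 3.0
position: [0.5991, 0.0659, 0.0303]
tcp_rot: [[1.0, 0.001, -0.008], [0.001, -1.0, 0.001], [-0.008, -0.001, -1.0]]
force: [-0.7, 0.5, -0.2]
opening: 0.006
grasp_force: 0.0
```

play_rows:
  motion:
    - [[0,0,0.015,0,0,0],[0,0,0.03,0,0,0],[0,0,0.042,0,0,0],[0,0,0.046,0,0,0],[0,0,0.048,0,0,0],[0,0,0.05,0,0,0],[0,0,0.052,0,0,0],[0,0,0.052,0,0,0]]

```text
time_s: 3.67
position: [0.6022, 0.0653, -0.0165]
tcp_rot: [[1.0, 0.0, 0.001], [0.0, -1.0, -0.0], [0.001, 0.0, -1.0]]
force: [-2.2, -0.6, 4.6]
opening: 0.004
grasp_force: 2.1
```

play_rows:
  motion:
    - [[0,0,0.001,0,0,0],[0,0,0.002,0,0,0],[0,0,0.002,0,0,0]]

```text
time_s: 3.92
position: [0.6022, 0.0654, -0.0187]
tcp_rot: [[1.0, 0.0, 0.001], [0.0, -1.0, -0.0], [0.001, 0.0, -1.0]]
force: [-2.6, -1.2, 7.6]
opening: 0.004
grasp_force: 3.7
```

play_rows:
  motion:
    - [[0,0,-0.02,0,0,0],[0,0,-0.05,0,0,0],[-0.02,0,-0.07,0,0,0],[-0.05,0,-0.085,0,0,0],[-0.085,0,-0.095,0,0,0],[-0.12,0,-0.105,0,0,0],[-0.14,0.02,-0.115,0,0,0],[-0.15,0.05,-0.125,0,0,0]]

```text
time_s: 4.58
position: [0.4477, 0.0175, 0.1059]
tcp_rot: [[1.0, 0.004, -0.004], [0.004, -1.0, 0.001], [-0.004, -0.001, -1.0]]
force: [-0.8, 0.3, -1.0]
opening: 0.005
grasp_force: 0.0
```

Run:
```python
from h import *
cap('top');c=cap('scene','s1.png');s=bot.read_state();print(s['position'],s['force'])
```

```text
[0.45188448 0.01310939 0.10682993] [ 1.99847762  0.17260636 -0.06090592]
```

View pics/s1.png

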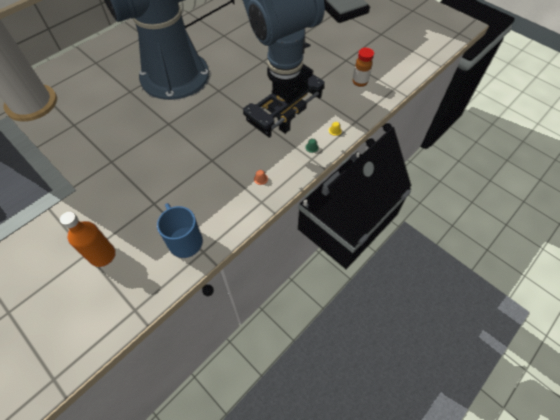

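play_rows:
  motion:
    - [[-0.004,0.022,0,0,0,-6.5],[-0.008,0.044,0,0,0,-13],[-0.012,0.066,0,0,0,-19],[-0.016,0.088,0,0,0,-25],[-0.02,0.11,0,0,0,-31],[-0.023,0.129,0,0,0,-37],[-0.023,0.129,0.02,0,0,-37],[-0.023,0.129,0.04,0,0,-37]]
  fingers: 0.02

```text
time_s: 5.35
position: [0.4319, -0.1158, 0.0657]
tcp_rot: [[0.8, 0.6, 0.006], [0.6, -0.8, -0.003], [0.003, 0.006, -1.0]]
force: [0.5, 0.7, -0.8]
opening: 0.228
grasp_force: 0.0
```

play_rows:
  motion:
    - [[0,0,0.02,0,0,0],[0,0,0.035,0,0,0],[0,0,0.043,0,0,0],[0,0,0.043,0,0,0]]

```text
time_s: 5.68
position: [0.4294, -0.1133, 0.0209]
tcp_rot: [[0.799, 0.602, -0.001], [0.602, -0.799, 0.001], [-0.001, -0.002, -1.0]]
force: [-0.7, 0.3, -0.7]
opening: 0.225
grasp_force: 0.0
```

Run:
```python
from h import *
c=cap('top','t2.png');s=bot.read_state();print(s['position'],s['force'],s['opening'],np.round(s['tcp_rot'],3).tolist())
hsv=cv2.cvtColor(c['frame'],cv2.COLOR_RGB2HSV)
for n,(u,v) in {'cop':(289,242),'grn':(222,232)}.items():
    m=(hsv[v-13:v+14,u-13:u+14,1]>110).astype(np.uint8);q,l,st,ce=cv2.connectedComponentsWithStats(m);j=1+np.argmax(st[1:,4]);print(n,st[j],ray(c,*(ce[j]+[u-13,v-13]),.012))
```

```text
[ 0.42949549 -0.11340252  0.02179946] [-0.2126731   0.5177349   0.36916608] 0.23067172800184318 [[0.798, 0.602, -0.001], [0.602, -0.798, 0.0], [-0.0, -0.001, -1.0]]Traceback (most recent call last):
  File "<stdin>", line 5, in <module>
    return _wrapfunc(a, 'argmax', axis=axis, out=out, **kwds)
    return bound(*args, **kwds)
ValueError: attempt to get argmax of an empty sequence
```

View pics/t2.png

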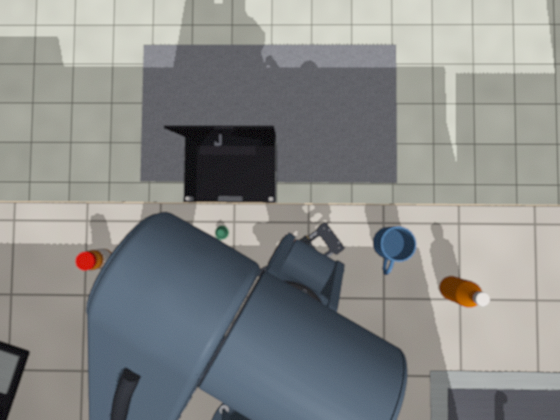

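The picture shows the lid upright and the bin mouth open, with the catch housing at (230,198) and the pins at (189,198) and (271,198). The gripper is behind the copper capsule, which the arm hides.

play_rows:
  motion:
    - [[0.006,0,0,0,0,0],[0.014,0,0,0,0,0],[0.023,0,0,0,0,0],[0.032,0,0,0,0,0],[0.041,0,0,0,0,0],[0.05,0,0,0,0,0],[0.057,0,0,0,0,0],[0.06,0,0,0,0,0]]

```text
time_s: 6.4
position: [0.4782, -0.0768, 0.0228]
tcp_rot: [[0.798, 0.603, 0.001], [0.603, -0.798, -0.0], [0.001, 0.001, -1.0]]
force: [-0.0, -0.4, 0.9]
opening: 0.232
grasp_force: 0.5
```

Run:
```python
from h import *
c=cap('scene');cv2.imwrite('pics/s3.png',cv2.resize(c['frame'][90:270,180:420,::-1],None,fx=3,fy=3,interpolation=2));s=bot.read_state();print(s['position'],s['force'],s['time_s'])
```

```text
[ 0.47823422 -0.07681177  0.02269252] [0.75992814 0.484989   0.26632099] 6.45
```

View pics/s3.png

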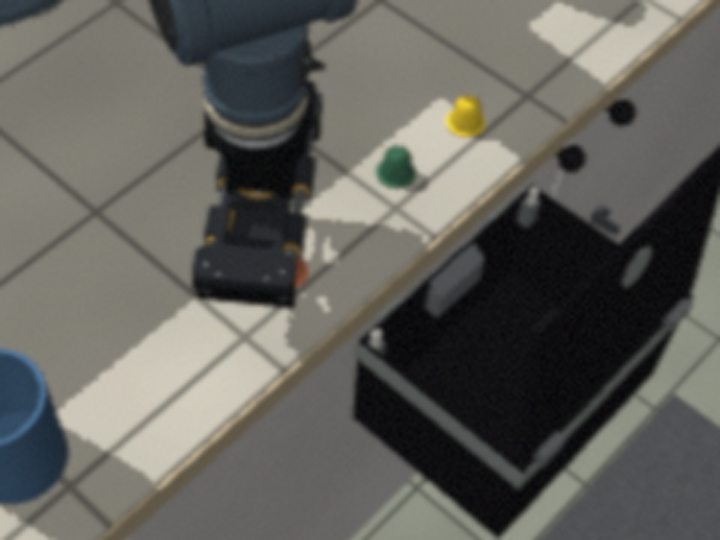

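The crop shows the copper capsule peeking out at about (302,270) beside the gripper, which fits it being cradled ahead of the fingers. The bin is open on the right. I keep pushing.

play_rows:
  motion:
    - [[0.008,0,0,0,0,0],[0.017,0,0,0,0,0],[0.026,0,0,0,0,0],[0.034,0,0,0,0,0],[0.04,0,0,0,0,0]]

```text
time_s: 6.87
position: [0.5101, -0.0529, 0.0226]
tcp_rot: [[0.798, 0.602, 0.001], [0.602, -0.798, -0.0], [0.001, 0.001, -1.0]]
force: [0.2, 0.3, -0.2]
opening: 0.231
grasp_force: 0.2
```

Run:
```python
from h import *
c=cap('scene');cv2.imwrite('pics/s4.png',cv2.resize(c['frame'][90:270,180:420,::-1],None,fx=3,fy=3,interpolation=2));s=bot.read_state();print(s['position'],s['force'],s['time_s'])
p=s['position'];print((proj(c,[p[0]+.02,p[1]+.015,.012])-[180,90])*3)
```

```text
[ 0.51105002 -0.05258899  0.02263033] [1.10717714 0.9223796  0.52681004] 6.9167
[341.96959378 267.19782111]
```

View pics/s4.png

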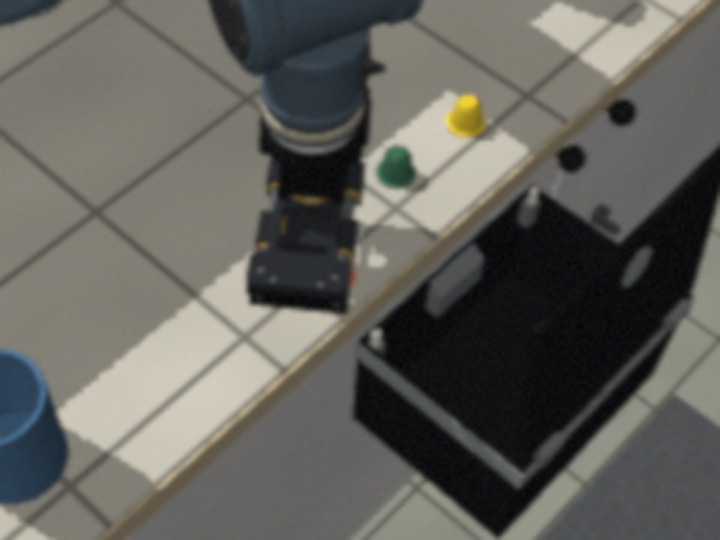

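The copper tip shows at about (353,275), close to the predicted (342,267), so it is still cradled. I push it over the edge.

play_rows:
  motion:
    - [[0.008,0,0,0,0,0],[0.018,0,0,0,0,0],[0.03,0,0,0,0,0],[0.043,0,0,0,0,0],[0.057,0,0,0,0,0],[0.072,0,0,0,0,0],[0.085,0,0,0,0,0],[0.09,0,0,0,0,0]]

```text
time_s: 7.58
position: [0.5834, 0.0021, 0.0228]
tcp_rot: [[0.798, 0.603, 0.003], [0.603, -0.798, -0.0], [0.002, 0.002, -1.0]]
force: [-0.2, -1.1, 0.3]
opening: 0.23
grasp_force: 0.0
```

play_rows:
  motion:
    - [[0,0,0,0,0,0],[-0.015,0,-0.01,0,0,0],[-0.04,0,-0.03,0,0,0],[-0.07,0,-0.06,0,0,0],[-0.1,0,-0.085,0,0,0],[-0.12,0,-0.09,0,0,0],[-0.13,0,-0.09,0,0,0]]

```text
time_s: 8.17
position: [0.4751, -0.0787, 0.1142]
tcp_rot: [[0.8, 0.6, 0.001], [0.6, -0.8, -0.001], [0.0, 0.001, -1.0]]
force: [0.5, 0.8, -0.3]
opening: 0.232
grasp_force: 0.0
```

Run:
```python
from h import *
c=cap('scene');cv2.imwrite('pics/s5.png',cv2.resize(c['frame'][90:270,180:420,::-1],None,fx=3,fy=3,interpolation=2));s=bot.read_state();print(s['position'],s['force'],s['time_s'])
```

```text
[ 0.47404517 -0.07870385  0.11316031] [-0.07912118 -0.47947063 -0.32427735] 8.2167
```

View pics/s5.png

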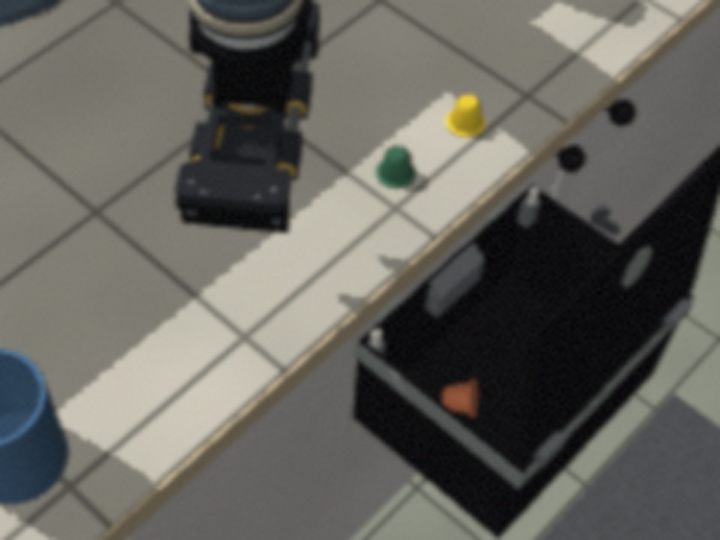

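The copper capsule lies inside the bin at crop (460,398). The green one is at (397,167) and yellow at (466,117), both unmoved. Green is next.

play_rows:
  motion:
    - [[0.01,-0.02,0,0,0,2],[0.02,-0.04,0,0,0,5],[0.032,-0.063,0,0,0,5],[0.044,-0.087,0,0,0,5],[0.055,-0.109,0,0,0,5],[0.06,-0.118,0,0,0,5],[0.06,-0.118,0.02,0,0,5],[0.06,-0.118,0.045,0,0,5]]

```text
time_s: 8.88
position: [0.4559, 0.0538, 0.0677]
tcp_rot: [[0.847, 0.532, 0.005], [0.532, -0.847, -0.001], [0.004, 0.003, -1.0]]
force: [0.3, -0.4, -0.2]
opening: 0.231
grasp_force: 0.0
```

play_rows:
  motion:
    - [[0,0,0.02,0,0,0],[0,0,0.037,0,0,0],[0,0,0.045,0,0,0],[0,0,0.045,0,0,0],[0,0,0.045,0,0,0]]

```text
time_s: 9.3
position: [0.454, 0.0528, 0.0221]
tcp_rot: [[0.848, 0.53, -0.001], [0.53, -0.848, 0.0], [-0.001, -0.001, -1.0]]
force: [0.2, -0.1, 0.3]
opening: 0.228
grasp_force: 0.0
```

Run:
```python
from h import *
c=cap('scene');s=bot.read_state();print(s['position'],s['time_s'],np.round(s['tcp_rot'],3).tolist(),s['opening'])
hsv=cv2.cvtColor(c['frame'],cv2.COLOR_RGB2HSV)
for u,v in((312,145),(335,127)):
    m=(hsv[v-13:v+14,u-13:u+14,1]>110).astype(np.uint8);q,l,st,ce=cv2.connectedComponentsWithStats(m)
    if q>1: j=1+np.argmax(st[1:,4]);print(st[j],ray(c,*(ce[j]+[u-13,v-13]),.012))
```

```text
[0.45431924 0.05280342 0.0226508 ] 9.35 [[0.848, 0.53, 0.0], [0.53, -0.848, -0.0], [0.0, 0.0, -1.0]] 0.22982527838346775
[ 8  9  9 10 37] [0.49280099 0.07366072 0.012     ]
[  7   8  13  14 135] [0.49732535 0.16137656 0.012     ]
```

play_rows:
  motion:
    - [[0.006,0,0,0,0,0],[0.014,0,0,0,0,0],[0.023,0,0,0,0,0],[0.032,0,0,0,0,0],[0.041,0,0,0,0,0],[0.05,0,0,0,0,0],[0.057,0,0,0,0,0],[0.06,0,0,0,0,0]]

```text
time_s: 10.02
position: [0.5063, 0.0854, 0.0227]
tcp_rot: [[0.847, 0.531, 0.002], [0.531, -0.847, -0.0], [0.001, 0.001, -1.0]]
force: [-0.4, -0.9, 0.0]
opening: 0.232
grasp_force: 0.4
```

Run:
```python
from h import *
c=cap('scene');cv2.imwrite('pics/s6.png',cv2.resize(c['frame'][60:240,220:460,::-1],None,fx=3,fy=3,interpolation=2));s=bot.read_state();print(s['position'],s['force'],s['time_s'])
p=s['position'];print((proj(c,[p[0]+.022,p[1]+.013,.012])-[220,60])*3)
```

```text
[0.50625506 0.08531562 0.02261838] [ 1.27269174  0.4320907  -0.08211768] 10.0667
[325.6665515  264.24811676]
```

View pics/s6.png

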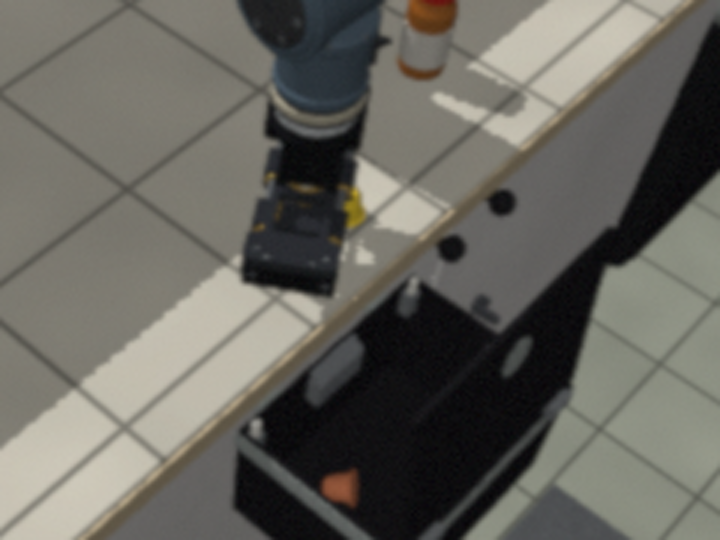

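The gripper hides green, as expected. Yellow is still standing at crop (355,207) and the copper capsule is in the bin at (340,488). I finish the push.

play_rows:
  motion:
    - [[0.008,0,0,0,0,0],[0.018,0,0,0,0,0],[0.03,0,0,0,0,0],[0.043,0,0,0,0,0],[0.057,0,0,0,0,0],[0.072,0,0,0,0,0],[0.085,0,0,0,0,0],[0.092,0,0,0,0,0]]

```text
time_s: 10.73
position: [0.5851, 0.1344, 0.0227]
tcp_rot: [[0.848, 0.53, 0.003], [0.53, -0.848, 0.0], [0.003, 0.001, -1.0]]
force: [0.2, 0.5, 0.3]
opening: 0.227
grasp_force: 0.0
```

play_rows:
  motion:
    - [[0,0,0,0,0,0],[-0.015,0,-0.01,0,0,0],[-0.04,0,-0.03,0,0,0],[-0.07,0,-0.06,0,0,0],[-0.1,0,-0.085,0,0,0],[-0.12,0,-0.1,0,0,0],[-0.13,0,-0.11,0,0,0],[-0.13,0,-0.11,0,0,0]]

```text
time_s: 11.4
position: [0.4702, 0.0637, 0.1342]
tcp_rot: [[0.849, 0.529, -0.0], [0.529, -0.849, -0.0], [-0.0, -0.0, -1.0]]
force: [0.0, 0.1, -0.9]
opening: 0.228
grasp_force: 0.0
```

Run:
```python
from h import *
c=cap('scene','s7.png');s=bot.read_state();print(s['position'],s['force'],s['time_s'])
```

```text
[0.4717852  0.06403611 0.13344196] [-0.35744357  1.00379111  0.35585908] 11.45
```

View pics/s7.png

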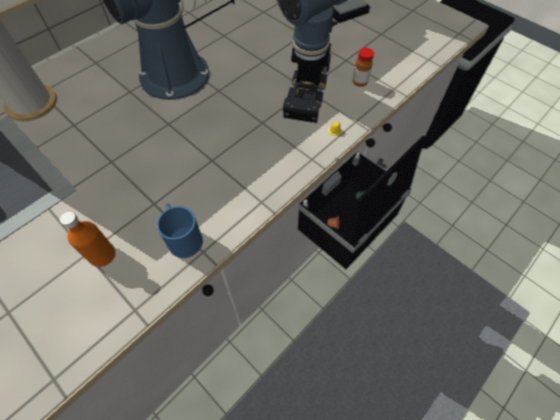

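The last picture shows copper at (333,222) and green at (361,195), both inside the bin. The lid is upright, yellow is still standing at (335,128), and the mug, jar and soap have not moved. The arm is clear of everything.

```bash
python3 -c "
from rig import bot
print(bot.hand_in())"
```

```text
the job is handed in; nothing more can be done
None
```

The job is handed in at about 11.5 s: the lid was sprung and stands open, both capsules were pushed into the bin, and the mug, jar, soap and yellow look-alike stayed where they stood.

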